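Click the book press shut and pin it

ROBOT

A 6-joint arm with a two-finger parallel gripper is mounted at the origin on a cart in front of the work surface, level with it; the furniture and walls round the work are solid. World frame = base frame: x ahead of the robot, y to its left, z up, the work surface at z = 0. Lengths are in mm, angles in rad, forces in N, time in s.
With the tool pointing down it reaches from about 400 to 925 mm from the base axis. Payload 12.5 kg.
Tool frame: the origin (TCP) lies on the mounting face of the last link; the fingertips stand 190 mm ahead of it and the grasp point (between the pads) lies 171 mm ahead of it (env.tcp_to_tips is the distance from the TCP to the fingertips, in mm); x points along the fingers, y is the direction in which the jaws open and shut, and the axes are right-handed (so a half turn about x gives the same grasp; the last joint's range is limited). The gripper opens to 95 mm and grips with 3 to 60 N. Pads are 20 mm wide; open, the fingers measure 119 mm over their backs; the gripper's body (75 mm by 180 mm) begins 59 mm behind the grasp point.
Start: joints at [1.074, 0.491, 1.559, -0, 1.092, -0.106], TCP at [238.057, 577.887, 404.761] pointing down, gripper open.
Joint ranges: [-3.1, 3.1], [-0.84, 2.19], [0.05, 2.79], [-1.13, 4.28], [0.06, 2.93], [-2.69, 2.69]. Speed limits (rad/s): [2.22, 2.22, 2.79, 3.14, 3.14, 3.14].

INTERFACE

Orientations are given as [roll, pitch, yaw] about the fixed x, y, z axes, in that order (R = Rz(yaw) Ry(pitch) Rx(roll)).
In Python, from cell import monitor, cams, job, env gives the robot as it stands. The module is installed in compiled form; this text tells all that it offers.
- The arm moves only by the tool apply_moves, never from a script. Its argument "series" is a list of rows, each a list of 3 entries, a list of its own where there are three numbers: the closure, from -1 (fully open) to 1 (shut), so that 0 is half open, then the shift along the tool's x, y, z in cm, then the turn about the tool's x in rad. A call has 1 to 20 rows; each row is the pose to reach, as a shift and turn from the pose commanded when the call began, along the tool's axes at that moment; what a row does not reach only later rows make up. A row lasts 1/8 s, in which the tool goes at most 62.5 mm and 10.7 degrees, less where a joint would pass 70% of its speed; a pose out of reach is approached as far as the arm can. A call with a gripper value outside its range is refused whole. The fingers move at their own pace and stop on an object; the grip force is fixed at half the most. Time passes only in rows, so rows that repeat a pose let the fingers close. It gives the time, the measured TCP pose, the force and the opening at its end, in the units of the state.
- monitor.state(): the state, without advancing time (a new reading comes with each control period).
- cams.read_camera(name): name is "scene" or "top"; returns a dict with "image" (384x512x3 uint8, red, green, blue), "fx", "fy", "cx", "cy" (pixels), "k1" (the pictures are not rectified: a ray, as slopes to the right and down, at radius r is drawn at 1 + k1 r^2 times it, then the intrinsics apply), "position" and "orientation" of the camera in the world. Camera axes: x right, y down, z forward; pixel columns grow to the right and rows downward; lengths in mm; the calibration is good to about 2 mm. A picture is of the moment at which its call begins. There is no depth.
- job.job_done(): hands the job in, once; it reports no verdict.
The state is a dict: "t": time; "joints": joint angles; "qvel": joint speeds; "tau": joint torques, N m; "eef_pos": TCP position; "tcp_rot": TCP orientation; "ft_force": force on the tool from outside, world axes, zero at the start; "moment": the same for the moment, N m; "opening": opening from 0.0 (shut) to 1.0 (fully open).
Only numpy, scipy, OpenCV 4.12 (cv2) and the standard library are available. Lean on these libraries where they do the work, as an engineer would, in place of code of your own. Each camera call takes 0.05 s, during which the arm holds its last target. There are 200 camera calls.

TASK

Square up the book in the ratchet press: push the sliding jaw up against the book, over the sprung pawl, until the pawl has clicked behind the last tooth and holds the jaw fully home. Then take the locking pin from its stand and drop it through both ears of the yoke and the jaw's eye between them until its collar sits on the upper ear, and let go. Leave the paste jar, the tin and the leather weight where they are.

Things in the scene. Friction and masses are not known exactly. Their poses are not given: they have to be found in the camera images.
- press: Fixed wooden press bed, 335 x 140 mm, 12 mm thick, lying on the table. Origin: centre of the bed's underside. +x is the closing direction: the jaw slides that way towards a fence (55 mm high, 170 mm wide) whose face is at x = +145 mm; +y is to the left of that, z up. A steel yoke for the pin stands on the left (y = +85 mm, x = -52 mm), the pawl on the right.
- slide (a joint): Travel of the jaw along the press's +x, m. 0 = open. A return spring pushes back (2.5 to 5.5 N; pushing takes about 15 N). Three teeth click at 0.016, 0.032, 0.048; let go in between, the jaw springs back to the last tooth passed. 0.048 is home: push to about 0.051 to pass its tooth (stop at 0.0515); let go, it rests at about 0.048, its eye in line with the ears.
- slide_handle (a point): Centre of the top of the jaw's upright wooden handle, 97 mm above the table. The post is 24 mm along the press's x, 30 mm along its y, and stands free for the upper 50 mm: pinch it from above across its 30 mm or push its -x face. Axes as the press's. The jaw (130 mm wide, 51 mm high, cork faced) is 93 mm ahead of it.
- slide_eye (a point): Centre, on the top face, of the 20 mm vertical hole (eye) in the jaw's 10 mm thick metal tongue, which lies at heights 29 to 39 mm and slides into the slot of the yoke. Moves with the jaw.
- pawl (a joint): Angle of the sprung pawl on the right of the press, rad: 0 = dropped in between the teeth (spring), about 0.11 when lifted by the tip of a tooth.
- yoke_top (a point): Centre of the pin hole on the top face of the yoke's upper ear, 56 mm above the table. Axes as the press's. The two ears are horizontal steel plates 40 x 52 mm, 14 mm thick, the lower at heights 12 to 26 mm, the upper at 42 to 56 mm, each with a vertical 17 mm hole; the 16 mm slot between them is closed only on the outer (+y) side.
- pin: Loose steel locking pin, 89 mm long, upright. Origin: the lower tip. Tapered shank 12 mm thick and 44 mm long, then a collar 28 mm wide and 5 mm thick, then a round wooden grip 22 mm thick, 40 mm long (49 to 89 mm above the tip). z is its axis. When seated in the yoke its tip is 12 mm above the table.
- pin_grip (a point): Middle of the pin's wooden grip, 69 mm above the tip.
- stand: Fixed square wooden block 70 x 70 x 50 mm on the table with a vertical 17 mm hole through its centre, in which the pin stands at the start, its collar on the block's top. Origin: centre of the underside. It stands to the left or to the right of the press.
- book: Loose sewn book, 129 x 208 mm, 35 mm thick (a curled cover corner rises to 53 mm), lying flat on the press bed between jaw and fence, its 208 mm side across the press, not quite against the fence and a little askew at the start. Origin: centre of its underside.
- jar: Loose open white paste jar, 76 mm wide, 92 mm high, bystander on the other side of the press from the stand. Origin: centre of its underside.
- tin: Loose red needle tin, 66 x 100 x 25 mm, bystander. Origin: centre of its underside.
- weight: Loose brown leather-covered paper weight, 45 x 85 x 34 mm, bystander. Origin: centre of its underside.

How it is judged (in metres and radians):
On the way:
1. the jaw is home with the pawl dropped behind the last tooth, the pin not yet in the yoke (value of joint slide above 0.0465 m and value of joint pawl below 0.03 rad and horizontal distance between pin and yoke_top above 0.03 m), for 0.2 s.
At the end, for the whole second after the job is handed in: Jaw home (slide > 0.0465), pawl down (< 0.03 rad); pin within 8 mm of the yoke's hole axis, tip under 16 mm above the table, tilt < 0.15 rad, at rest; book flat on the bed, square to the press within 0.06 rad, its origin more than 72 mm ahead of the press's (value of joint slide above 0.0465 m and value of joint pawl below 0.03 rad and horizontal distance between pin and yoke_top below 0.008 m and height (world z) of pin below 0.016 m and angle between pin's own z axis and vertical below 0.15 rad and linear speed of pin below 0.02 m/s and x of book in the frame of press above 0.072 m and angle between the x axis of book and the x axis of press, either way round below 0.06 rad and z of book in the frame of press below 0.018 m); the robot touches nothing.
It fails at once if paste jar, tin or weight moved more than 20 mm (distance of any of jar, tin, weight from where it was at the start of the episode above 0.02 m).
It also fails if it takes over 64 s, if anything falls off the work surface, if the arm or the gripper's body presses on something with over 40 N, if the wrist force passes 120 N, or if a joint passes its speed limit or range.

## Working session

There is one attempt and no reset: what is moved stays moved. The work goes in short steps, Python scripts to look and compute and a tool call to move; the robot and the scene stay as the last step left them, time stands still between calls to the robot, and variables do not carry over. Pictures are saved under pics/ and viewed, about 8 in all and at most 12, crops included, and the job is handed in when it is done.

Besides the shell and the picture viewer there is one more tool, called after "Request:" by a JSON object that holds its "op" and its "data", one argument or row to a line. apply_moves: Moves the arm, as the interface text tells. Its arguments: {"type":"object","properties":{"series":{"type":"array"}},"required":["series"]}

```bash
mkdir -p pics
cat > h.py <<'E'
import numpy as np,cv2
from scipy.spatial.transform import Rotation as R
from cell import monitor,cams,job,env
def cam(n):
    c=cams.read_camera(n); o=np.array(c['orientation'],float)
    c['R']=o if o.shape==(3,3) else R.from_euler('xyz',o).as_matrix()
    c['p']=np.array(c['position'],float); return c
def save(c,f,box=None,s=1.5):
    im=c['image'][:,:,::-1]
    if box: im=im[box[1]:box[3],box[0]:box[2]]
    cv2.imwrite('pics/'+f,cv2.resize(im,None,fx=s,fy=s,interpolation=cv2.INTER_CUBIC))
def proj(c,P):
    P=np.atleast_2d(P); q=(P-c['p'])@c['R']; s=q[:,:2]/q[:,2:]
    s=s*(1+c['k1']*(s**2).sum(1,keepdims=True))
    return s*[c['fx'],c['fy']]+[c['cx'],c['cy']]
def unproj(c,uv,z):
    uv=np.atleast_2d(np.array(uv,float)); d=(uv-[c['cx'],c['cy']])/[c['fx'],c['fy']]; s=d.copy()
    for _ in range(30): s=d/(1+c['k1']*(s**2).sum(1,keepdims=True))
    r=np.c_[s,np.ones(len(s))]@c['R'].T
    return c['p']+r*((np.asarray(z)-c['p'][2])/r[:,2])[:,None]
E
python3 - <<'E'
from h import *
for n in('scene','top'):
    c=cam(n); print(n,c['orientation'],c['p'],c['fx'],c['k1'],c['R'][:,2]); save(c,n+'0.png')
print(monitor.state())
E
```

```text
scene [-1.99040885  0.01796911 -0.93051724] [-108.58241729 -617.81274781  503.09690797] 371.66631095676377 -0.07359097045699224 [ 0.72798589  0.55146168 -0.40734085]
top [-3.05551934  0.03230655 -1.58040966] [522.09240408 -76.98036296 991.48502482] 348.1472540599264 -0.0256843634868445 [ 0.08627246  0.03135345 -0.9957781 ]
{'t': 0.1, 'joints': array([ 1.07437299e+00,  4.91489738e-01,  1.55939938e+00, -1.79463754e-05,
        1.09169547e+00, -1.05572179e-01]), 'qvel': array([-0.00078625, -0.00107091, -0.00013709,  0.00029914, -0.00050737,
       -0.00018151]), 'tau': array([ 2.53993014e-03, -6.13624048e+01, -2.58605397e+01,  6.93832571e-02,
        4.69840458e-02, -4.57227975e-05]), 'eef_pos': array([238.05861292, 577.85240635, 404.22227521]), 'tcp_rot': array([-1.66032277,  1.56980427, -2.05116564]), 'ft_force': array([ 0.0935995 , -0.00319394, -0.19693418]), 'moment': array([-0.01266283, -0.01683678,  0.05175979]), 'opening': 0.9984355455438076}
```

View pics/top0.png

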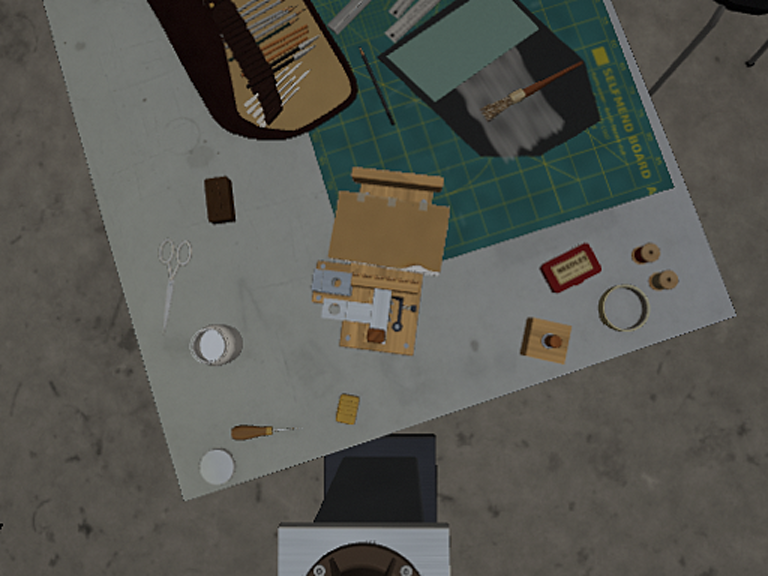

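View pics/scene0.png

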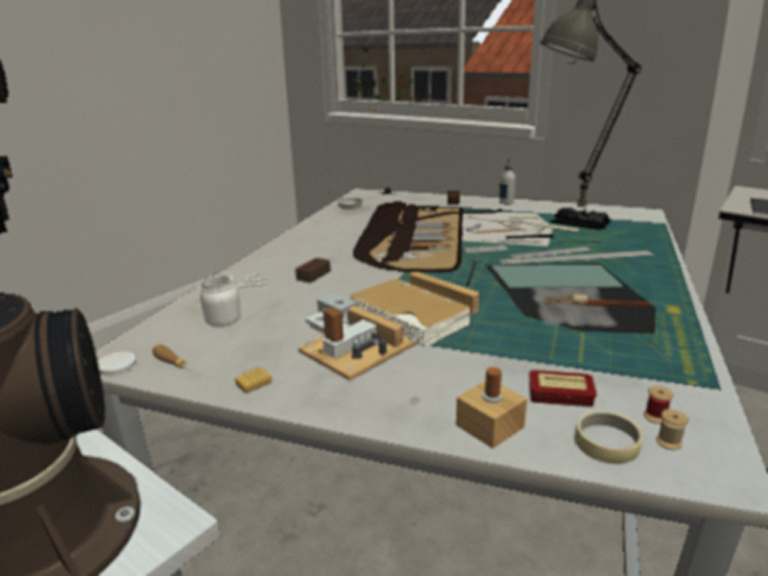

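The top view shows the press at about (380,270), with the handle at (377,335), and the yoke on its left at (332,282). The stand and pin are at (548,341), the jar at (215,345), the tin at (571,268) and the weight at (220,200), all in 1.5x pixels. The scene view agrees.

Run:
```python
from h import *
c=cam('top'); save(c,'crop1.png',(195,105,395,250),4)
```

```text
(no output)
```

View pics/crop1.png

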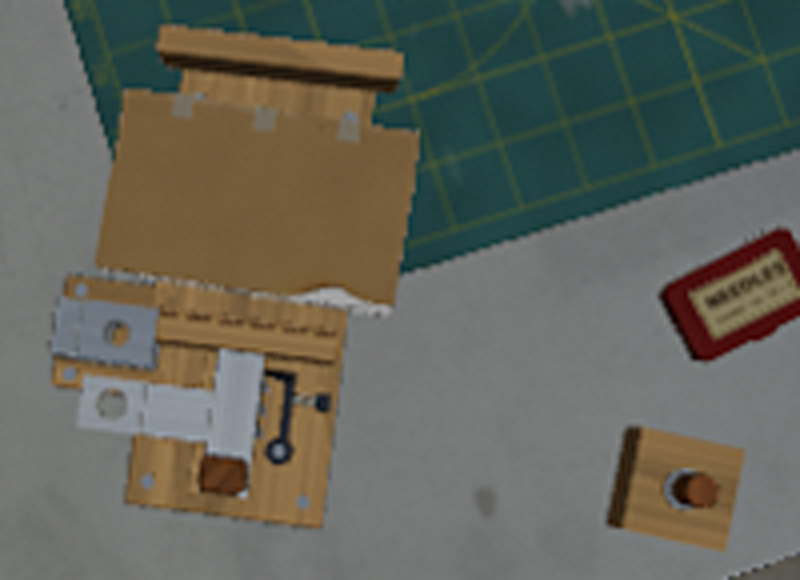

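The crop (4x, origin 195,105) shows the bed's near corners at (125,502) and (323,526), and the fence's top edge from (160,25) to (403,52). The yoke hole is at (117,333), the eye at (112,404), the handle top near (222,470) and the pin top near (703,490). The stand's corners are at (640,428), (744,449), (725,550) and (622,527).

Run:
```python
from h import *
from scipy.optimize import least_squares
c=cam('top')
f=lambda a:(np.array(a,float)+.5)/4-.5+[195,105]
uv=f([(125,502),(323,526),(160,25),(403,52),(117,333),(112,404)])
W=unproj(c,uv,[12,12,55,55,56,39]); print(W.round(1))
# press points: bed -x corners, fence far edge dir, yoke hole
L=np.array([(-167.5,70),(-167.5,-70),(np.nan,85),(np.nan,-85),(-52,85)])
def res(p):
    co,s=np.cos(p[2]),np.sin(p[2]); d=W[:5,:2]-p[:2]; q=d@np.array([[co,-s],[s,co]])
    return np.nan_to_num((q-L)).ravel()
r=least_squares(res,[560,0,0]); p=r.x; print('press',p,res(p).round(1))
def w(x,y,z): 
    co,s=np.cos(p[2]),np.sin(p[2]); return np.array([p[0]+co*x-s*y,p[1]+s*x+co*y,z])
co,s=np.cos(p[2]),np.sin(p[2]); e=(W[5,:2]-p[:2])@np.array([[co,-s],[s,co]]); print('eye local',e,'exp x',-52-48)
S=unproj(c,f([(640,428),(744,449),(725,550),(622,527)]),[50]*4); print('stand',S.round(1),S.mean(0))
print('pin top',unproj(c,f([(703,490)]),95)); print('handle',unproj(c,f([(222,470)]),97))
```

```text
[[ 486.3   43.    12. ]
 [ 468.5  -95.5   12. ]
 [ 814.7   12.9   55. ]
 [ 792.5 -154.    55. ]
 [ 601.5   42.8   56. ]
 [ 554.1   48.5   39. ]]
press [ 6.42803698e+02 -4.86949995e+01 -1.33638608e-01] [ 0.1 -0.   1.   0.4  0.  -1.   0.   0.5 -1.1  0.1]
eye local [-100.83475014   84.46898432] exp x -100
stand [[ 533.8 -308.    50. ]
 [ 519.  -376.8   50. ]
 [ 452.2 -361.7   50. ]
 [ 468.1 -293.9   50. ]] [ 493.29367991 -335.08162006   50.        ]
pin top [[ 493.49937171 -335.52398046   95.        ]]
handle [[509.21629477 -29.8075708   97.        ]]
```

```bash
cat >> h.py <<'E'
PR=np.array([642.8,-48.7]); PY=-0.134
def pw(x,y): c,s=np.cos(PY),np.sin(PY); return PR+[c*x-s*y,s*x+c*y]
def goto(xy,graspz,ang):
    "cm shift in tool axes + turn; ang = world heading of tool y (mod pi)"
    s=monitor.state(); T=R.from_euler('xyz',s['tcp_rot']).as_matrix(); y=T[:,1]
    a=np.arctan2(y[1],y[0]); t=-(ang-a); t=(t+np.pi/2)%np.pi-np.pi/2  # tool x is down: positive turn = clockwise seen from above
    d=np.array([*xy,graspz+171.])-s['eef_pos']
    print('t',round(s['t'],2),'shift',(T.T@d/10).round(2),'turn',round(t,3),'| yhead',round(a,3),'j6',s['joints'][5].round(2),'pos',s['eef_pos'].round(1),'F',s['ft_force'].round(1),'op',round(s['opening'],3),'tilt',T[:,0].round(3))
E
python3 - <<'E'
from h import *
print(R.from_euler('xyz',monitor.state()['tcp_rot']).as_matrix().round(3))
goto(pw(-135,0),150,PY+np.pi/2)
E
```

```text
[[-0.     0.381  0.925]
 [-0.001  0.925 -0.381]
 [-1.    -0.001 -0.   ]]
t 0.2 shift [  8.36 -45.94  48.24] turn -0.257 | yhead 1.18 j6 -0.11 pos [238.  577.9 404.4] F [ 0.   0.6 -0.3] op 1.001 tilt [-0.    -0.001 -1.   ]
```

Request:
{"op": "apply_moves", "data": {
  "series": [
    [-0.3,[2,-11,12],-0.06],
    [-0.3,[4,-23,24],-0.13],
    [-0.3,[6,-34,36],-0.2],
    [-0.3,[8.3,-45.9,48.2],-0.257],
    [-0.3,[8.3,-45.9,48.2],-0.257],
    [-0.3,[8.3,-45.9,48.2],-0.257],
    [-0.3,[8.3,-45.9,48.2],-0.257],
    [-0.3,[8.3,-45.9,48.2],-0.257],
    [-0.3,[8.3,-45.9,48.2],-0.257],
    [-0.3,[8.3,-45.9,48.2],-0.257],
    [-0.3,[8.3,-45.9,48.2],-0.257],
    [-0.3,[8.3,-45.9,48.2],-0.257],
    [-0.3,[8.3,-45.9,48.2],-0.257],
    [-0.3,[8.3,-45.9,48.2],-0.257],
    [-0.3,[8.3,-45.9,48.2],-0.257],
    [-0.3,[8.3,-45.9,48.2],-0.257]
  ]
}}

```text
t: 2.2
eef_pos: [508.8, -29.6, 321.9]
tcp_rot: [0.342, 1.571, 0.209]
ft_force: [0.1, 0.4, -0.5]
opening: 0.65
```

Run:
```python
from h import *
goto(pw(-135,0),79,PY+np.pi/2)
```

```text
t 2.2 shift [ 7.19 -0.11  0.04] turn 0.001 | yhead 1.438 j6 -1.63 pos [508.8 -29.6 321.9] F [ 0.1  0.4 -0.5] op 0.65 tilt [ 0.  0. -1.]
```

Request:
{"op": "apply_moves", "data": {
  "series": [
    [-0.3,[3.5,-0.1,0],0],
    [-0.3,[7.2,-0.1,0],0],
    [-0.3,[7.2,-0.1,0],0],
    [1,[7.2,-0.1,0],0],
    [1,[7.2,-0.1,0],0],
    [1,[7.2,-0.1,0],0],
    [1,[7.2,-0.1,0],0],
    [1,[7.2,-0.1,0],0]
  ]
}}

```text
t: 3.2
eef_pos: [508.8, -31.1, 250.3]
tcp_rot: [0.063, 1.57, -0.071]
ft_force: [-1.7, -0.4, 6.6]
opening: 0.313
```

Request:
{"op": "apply_moves", "data": {
  "series": [
    [1,[0,0,0.4],0],
    [1,[0,0,0.8],0],
    [1,[0,0,1.2],0],
    [1,[0,0,1.6],0],
    [1,[0,0,2.0],0],
    [1,[0,0,2.4],0],
    [1,[0,0,2.8],0],
    [1,[0,0,3.2],0],
    [1,[0,0,3.6],0],
    [1,[0,0,4.0],0],
    [1,[0,0,4.3],0],
    [1,[0,0,4.6],0],
    [1,[0,0,4.9],0],
    [1,[0,0,4.9],0]
  ]
}}

```text
t: 4.95
eef_pos: [556.6, -37.6, 250.3]
tcp_rot: [-3.129, 1.569, 3.02]
ft_force: [-8.8, -0.6, 9.8]
opening: 0.316
```

Request:
{"op": "apply_moves", "data": {
  "series": [
    [1,[0,0,0.1],0],
    [1,[0,0,0.2],0],
    [1,[0,0,0.3],0],
    [1,[0,0,0.4],0],
    [1,[0,0,0.4],0]
  ]
}}

```text
t: 5.58
eef_pos: [560.5, -38.2, 250.3]
tcp_rot: [-3.127, 1.568, 3.022]
ft_force: [-8.2, -1.3, 10.7]
opening: 0.315
```

Run:
```python
from h import *
c=cam('top'); save(c,'crop2.png',(195,105,330,250),4)
c=cam('scene'); save(c,'crop2s.png',(190,160,340,260),5)
```

```text
(no output)
```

View pics/crop2s.png

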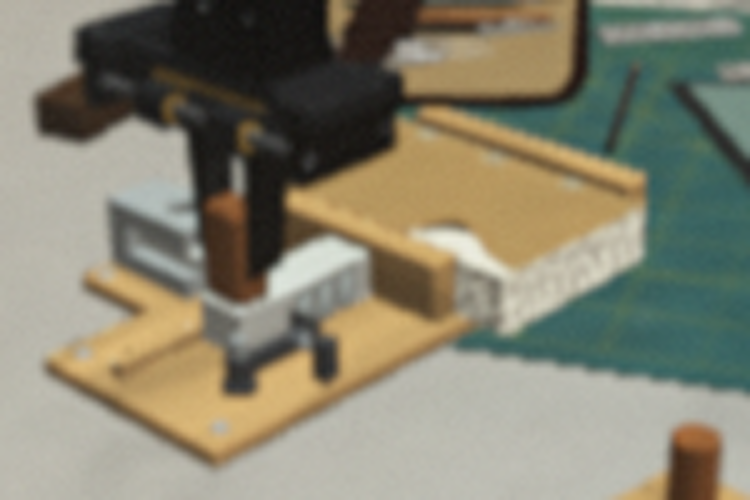

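The jaw is right up against the book and the fence closes the far side. The force is still low, so I'll push a bit further to feel the stop.

Request:
{"op": "apply_moves", "data": {
  "series": [
    [1,[0,0,0.1],0],
    [1,[0,0,0.2],0],
    [1,[0,0,0.3],0],
    [1,[0,0,0.3],0]
  ]
}}

```text
t: 6.18
eef_pos: [562.0, -38.4, 250.1]
tcp_rot: [3.138, 1.563, 3.005]
ft_force: [-20.3, -0.4, 18.8]
opening: 0.315
```

View pics/crop2.png

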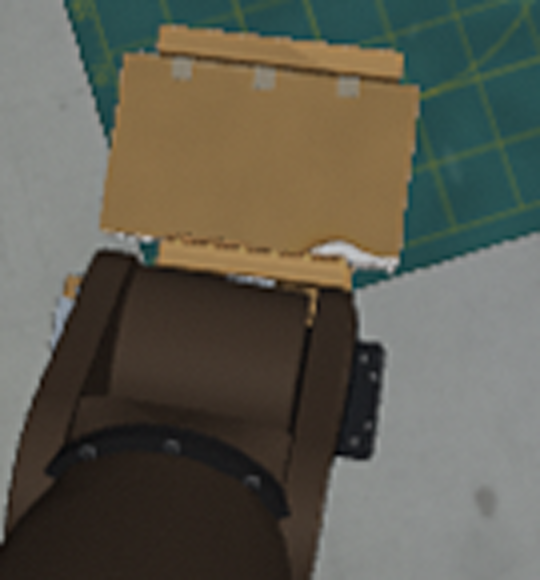

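The book is now up against the fence and square. The force rose from 8 to 20 N, so the jaw is at its stop. Next I'll unload, release and rise.

Request:
{"op": "apply_moves", "data": {
  "series": [
    [1,[0,0,-0.3],0],
    [1,[0,0,-0.5],0],
    [-0.3,[0,0,-0.5],0],
    [-0.3,[0,0,-0.5],0],
    [-0.3,[0,0,-0.5],0],
    [-0.3,[-4,0,-0.5],0],
    [-0.3,[-9,0,-0.5],0],
    [-0.3,[-9,0,-0.5],0],
    [-0.3,[-9,0,-0.5],0]
  ]
}}

```text
t: 7.3
eef_pos: [559.1, -37.8, 339.2]
tcp_rot: [2.796, 1.57, 2.663]
ft_force: [0.2, -1.1, -1.1]
opening: 0.648
```

Run:
```python
from h import *
goto([493.4,-335.3],150,0.6); goto([493.4,-335.3],150,PY+np.pi/2)
```

```text
t 7.3 shift [  1.82 -30.36  -2.54] turn 0.837 | yhead 1.437 j6 -1.62 pos [559.1 -37.8 339.2] F [ 0.2 -1.1 -1.1] op 0.648 tilt [-0.  0. -1.]
t 7.3 shift [  1.82 -30.36  -2.54] turn 0.0 | yhead 1.437 j6 -1.62 pos [559.1 -37.8 339.2] F [ 0.2 -1.1 -1.1] op 0.648 tilt [-0.  0. -1.]
```

Request:
{"op": "apply_moves", "data": {
  "series": [
    [-0.3,[0,-6,-0.5],0],
    [-0.3,[1,-12,-1],0],
    [-0.3,[1.8,-18,-1.5],0],
    [-0.3,[1.8,-24,-2],0],
    [-0.3,[1.8,-30.4,-2.5],0],
    [-0.3,[1.8,-30.4,-2.5],0],
    [-0.3,[1.8,-30.4,-2.5],0],
    [-0.3,[1.8,-30.4,-2.5],0]
  ]
}}

```text
t: 8.3
eef_pos: [494.3, -334.6, 321.2]
tcp_rot: [2.416, 1.569, 2.284]
ft_force: [-0.4, 0.0, 0.2]
opening: 0.649
```

Run:
```python
from h import *
c=cam('top'); save(c,'crop3.png',(195,105,395,250),4)
goto([493.4,-335.3],78,PY+np.pi/2)
```

```text
t 8.35 shift [ 7.24 -0.09 -0.09] turn 0.002 | yhead 1.439 j6 -2.14 pos [ 494.4 -334.5  321.4] F [0.5 0.1 0.1] op 0.649 tilt [-0.     0.001 -1.   ]
```

View pics/crop3.png

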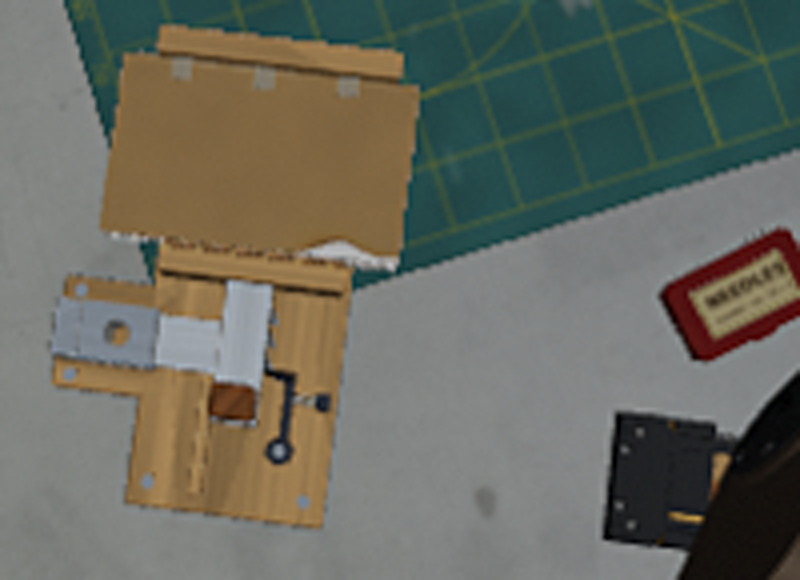

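The jaw is in against the book with the handle top now near (233,400), and the tongue is inside the yoke slot. I'll grasp the pin and check the travel by computation.

Request:
{"op": "apply_moves", "data": {
  "series": [
    [-0.3,[3.5,-0.1,-0.1],0],
    [-0.3,[7.2,-0.1,-0.1],0],
    [-0.3,[7.2,-0.1,-0.1],0],
    [1,[7.2,-0.1,-0.1],0],
    [1,[7.2,-0.1,-0.1],0],
    [1,[7.2,-0.1,-0.1],0],
    [1,[7.2,-0.1,-0.1],0],
    [1,[7.2,-0.1,-0.1],0]
  ]
}}

```text
t: 9.35
eef_pos: [492.9, -336.8, 250.0]
tcp_rot: [-0.377, 1.57, -0.511]
ft_force: [-1.2, 0.4, 3.6]
opening: 0.228
```

Run:
```python
from h import *
c=cam('top'); g=c['image']
f=lambda a:(np.array(a,float)+.5)/4-.5+[195,105]
a=unproj(c,f([(222,470)]),97)[0]
# template match of handle between before/after not stored; use brown-pixel centroid
a0=cv2.imread('pics/crop1.png'); a1=cv2.imread('pics/crop3.png')
for im,b in((a0,(190,445,260,505)),(a1,(200,375,270,430))):
    s=im[b[1]:b[3],b[0]:b[2]].astype(int); m=(s[:,:,2]-s[:,:,0]>50)&(s[:,:,2]<165)&(s[:,:,1]<85)
    v,u=np.nonzero(m); ctr=(u.mean()+b[0],v.mean()+b[1]); print(ctr,m.sum(),unproj(c,f([ctr]),97))
t0=a0[340:440,205:270]
r=cv2.matchTemplate(a1[240:400,180:300],a0[352:400,215:265],cv2.TM_CCOEFF_NORMED); _,s,_,l=cv2.minMaxLoc(r); p0=(240,376); p1=(180+l[0]+25,240+l[1]+24)
P=unproj(c,f([p0,p1]),51); print('bar',s,p1,P,np.linalg.norm(P[1]-P[0]))
goto(pw(-52,85),160,PY+np.pi/2)
```

```text
(np.float64(221.06508875739644), np.float64(474.79511834319527)) 1352 [[506.16712644 -29.18429669  97.        ]]
(np.float64(230.76461880088823), np.float64(401.08068097705404)) 1351 [[553.24231568 -35.79553078  97.        ]]
bar 0.9313703179359436 (249, 307) [[571.73123006 -40.0734082   51.        ]
 [618.56074008 -46.61127005  51.        ]] 47.2836826586746
t 9.4 shift [-8.1  39.05  5.82] turn 0.0 | yhead 1.437 j6 -2.15 pos [ 492.8 -336.8  250. ] F [-0.8  1.   3.9] op 0.228 tilt [ 0. -0. -1.]
```

The measured travel is about 47.4 mm, so the jaw is home. The pin is gripped at 21.7 mm. Both pinches settled about 1.3 mm towards −y of the camera estimate, so I'll apply that offset at the yoke.

Request:
{"op": "apply_moves", "data": {
  "series": [
    [1,[-4,0,0],0],
    [1,[-8,0,0],0],
    [1,[-12,0,0],0],
    [1,[-12,5,0.7],0],
    [1,[-12,10,1.4],0],
    [1,[-12,15,2.2],0],
    [1,[-12,20,3],0],
    [1,[-12,25,3.7],0],
    [1,[-12,30,4.5],0],
    [1,[-12,35,5.2],0],
    [1,[-12,38.9,5.8],0],
    [1,[-12,38.9,5.8],0],
    [1,[-12,38.9,5.8],0],
    [1,[-12,38.9,5.8],0]
  ]
}}

```text
t: 11.15
eef_pos: [602.1, 40.1, 369.7]
tcp_rot: [-2.938, 1.571, -3.073]
ft_force: [0.3, 0.5, -1.3]
opening: 0.226
```

Run:
```python
from h import *
goto([602,41.4],145,PY+np.pi/2)
```

```text
t 11.15 shift [ 5.37  0.13 -0.02] turn -0.001 | yhead 1.436 j6 -1.48 pos [602.1  40.1 369.7] F [ 0.3  0.5 -1.3] op 0.226 tilt [-0. -0. -1.]
```

Request:
{"op": "apply_moves", "data": {
  "series": [
    [1,[3,0.1,0],0],
    [1,[5.4,0.13,0],0],
    [1,[5.4,0.13,0],0],
    [1,[5.4,0.13,0],0]
  ]
}}

```text
t: 11.65
eef_pos: [602.6, 41.8, 316.7]
tcp_rot: [0.167, 1.57, 0.033]
ft_force: [0.1, -0.4, -1.0]
opening: 0.227
```

Run:
```python
from h import *
c=cam('scene'); H=[601.5,42.8,56]; E=monitor.state()['eef_pos']
b=(180,170,280,245); save(c,'s4.png',b,8)
q=lambda P:((proj(c,P)-[b[0],b[1]]+.5)*8-.5).round(0)
z=E[2]-171
print(E,'tip pred',q([E[0],E[1],z-73]),'collar',q([E[0],E[1],z-73+44]),'hole',q(H))
```

```text
[602.57915701  41.96932023 316.87990741] tip pred [[361. 201.]] collar [[354.  86.]] hole [[360. 245.]]
```

View pics/s4.png

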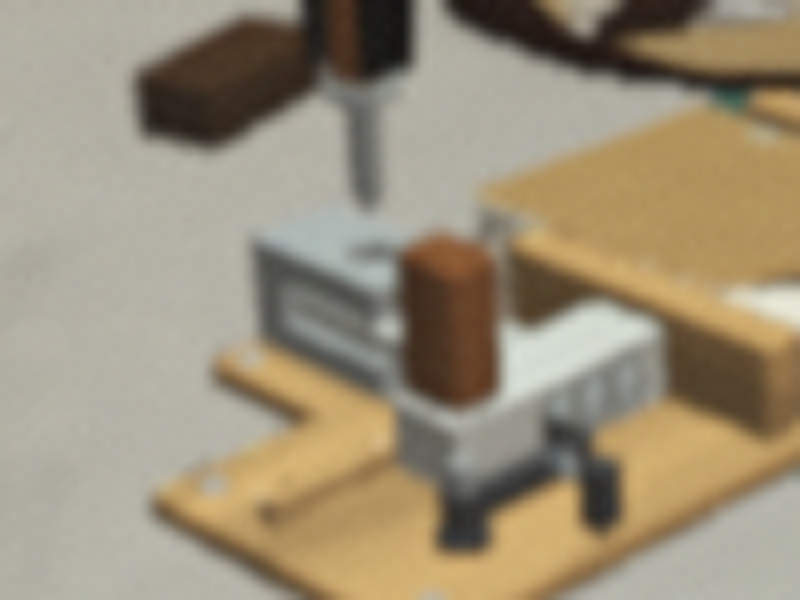

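The pin tip shows at (369,207), above the yoke hole. The hole is at about (377,247) and partly hidden by the handle. I'll overlay predictions, shifted to match the pin, on an averaged close-up.

Run:
```python
from h import *
cs=[cam('scene') for _ in range(8)]; c=cs[0]; m=np.mean([k['image'] for k in cs],0).astype(np.uint8)
b=(208,178,248,208); k=20
im=cv2.resize(m[b[1]:b[3],b[0]:b[2],::-1],None,fx=k,fy=k,interpolation=cv2.INTER_CUBIC)
im=cv2.convertScaleAbs(im,alpha=1.3)
E=monitor.state()['eef_pos']; print(E); d=np.array([8.5,5])/8
q=lambda P:((proj(c,P)+d-[b[0],b[1]]+.5)*k-.5)
th=np.linspace(0,2*np.pi,40)
ring=lambda x,y,z,r:np.c_[x+r*np.cos(th),y+r*np.sin(th),0*th+z]
dr=lambda P,col:cv2.polylines(im,[q(P).astype(int).reshape(-1,1,2)],True,col,1)
z=E[2]-171-73
dr(ring(E[0],E[1],z+44,14),(0,255,255)); dr(ring(E[0],E[1],z+25,6),(0,255,255)); dr(ring(E[0],E[1],z,3),(0,255,255))
dr(ring(E[0],E[1],56,8.5),(0,0,255))      # hole if the pin were dead on
y=[pw(-52+i*sx,85+j*sy) for i,j in((1,1),(1,-1),(-1,-1),(-1,1)) for sx,sy in((20,26),)]
cv2.imwrite('pics/s5.png',im)
```

```text
[602.35667691  42.39349422 315.95240111]
```

View pics/s5.png

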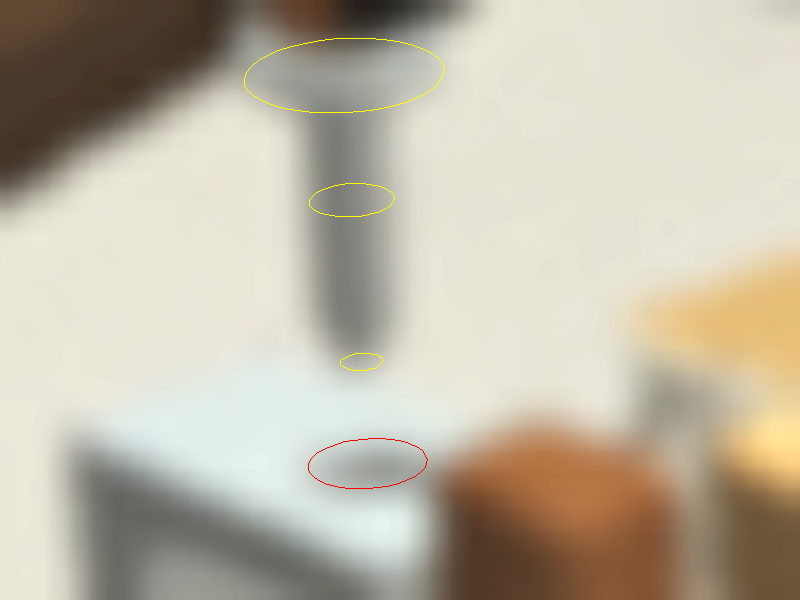

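The overlay fits the pin. The hole lies within 1 mm of dead-on, with about 1 mm towards −y left to correct. Lowering gently.

Request:
{"op": "apply_moves", "data": {
  "series": [
    [1,[0,-0.1,0],0],
    [1,[0.7,-0.1,0],0],
    [1,[1.4,-0.1,0],0],
    [1,[1.9,-0.1,0],0],
    [1,[2.3,-0.1,0],0],
    [1,[2.7,-0.1,0],0],
    [1,[2.7,-0.1,0],0]
  ]
}}

```text
t: 12.98
eef_pos: [602.2, 41.4, 288.5]
tcp_rot: [3.024, 1.57, 2.89]
ft_force: [-0.8, -0.2, -1.2]
opening: 0.226
```

Request:
{"op": "apply_moves", "data": {
  "series": [
    [1,[0.4,0,0],0],
    [1,[0.8,0,0],0],
    [1,[1.2,0,0],0],
    [1,[1.6,0,0],0],
    [1,[2.0,0,0],0],
    [1,[2.4,0,0],0],
    [1,[2.8,0,0],0],
    [1,[3.1,0,0],0],
    [1,[3.1,0,0],0]
  ]
}}

```text
t: 14.1
eef_pos: [602.2, 41.3, 257.5]
tcp_rot: [2.983, 1.57, 2.849]
ft_force: [-0.2, -0.9, -0.4]
opening: 0.233
```

Request:
{"op": "apply_moves", "data": {
  "series": [
    [1,[0.1,0,0],0],
    [1,[0.15,0,0],0],
    [0.3,[0.15,0,0],0],
    [-0.2,[0.15,0,0],0],
    [-0.2,[0.15,0,0],0],
    [-0.2,[0.15,0,0],0],
    [-0.2,[-4,0,0],0],
    [-0.2,[-8,0,0],0],
    [-0.2,[-12,0,0],0],
    [-0.2,[-12,-6,0],0],
    [-0.2,[-12,-12,0],0],
    [-0.2,[-12,-18,0],0],
    [-0.2,[-12,-24,0],0],
    [-0.2,[-12,-30,0],0],
    [-0.2,[-12,-30,0],0],
    [-0.2,[-12,-30,0],0],
    [-0.2,[-12,-30,0],0]
  ]
}}

```text
t: 16.23
eef_pos: [562.5, -254.7, 377.8]
tcp_rot: [1.697, 1.571, 1.564]
ft_force: [0.1, 0.4, 0.5]
opening: 0.6
```

Run:
```python
from h import *
a=cam('top'); c=cam('scene')
A=cv2.resize(a['image'][105:250,195:345,::-1],(450,435),interpolation=cv2.INTER_CUBIC)
B=cv2.resize(c['image'][170:257,180:250,::-1],(350,435),interpolation=cv2.INTER_CUBIC)
cv2.imwrite('pics/f.png',np.hstack([A,B]))
s=monitor.state(); print(s['t'],s['eef_pos'],s['ft_force'])
# predicted seated pin: top (z101) and tip axis, in picture pixels
h=[602.3,42.5]
print('top-cam pin top',(proj(a,[*h,101])-[195,105]+.5)*3,'scene pin top',(proj(c,[*h,101])-[180,170]+.5)*5+[450,0],'collar',(proj(c,[*h,58])-[180,170]+.5)*5+[450,0])
```

```text
16.325 [ 562.544531   -254.7227694   377.85727049] [-1.09613352  0.14276176 -0.10259918]
top-cam pin top [[ 81.74737516 244.87194264]] scene pin top [[672.17099381  80.39632678]] collar [[676.36804823 149.69906983]]
```

View pics/f.png

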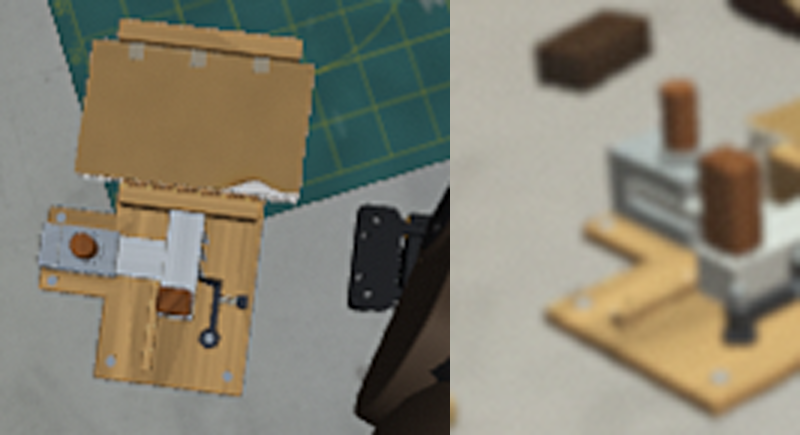

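The pin stands upright in the yoke. Its top is at (83,244) in the top view (predicted (82,245)) and near (679,83) in the scene view (predicted (672,80), the same offset as before). The book is square against the fence and the handle hasn't moved.

```bash
python3 -c "
from cell import job; print(job.job_done())"
```

```text
the job is handed in; nothing more can be done
None
```

I pushed the jaw fully home, dropped the locking pin through the yoke, released it, and handed the job in at about 16 s of the 64 s allowed. No verdict is reported, so success rests on the checks below.

- **Jaw:** I pinched the handle and pushed until the force rose to 20 N at the stop, then let it spring back. The camera put the final travel at about 47.4 mm, against a nominal 48 mm and a limit of 46.5 mm, with about 1 mm of measuring uncertainty. I did not measure the pawl angle directly; that it dropped is inferred from the jaw holding home after release.
- **Pin:** It went through both ears and the eye with no noticeable contact force. In the last pictures it stands upright. Its top is about 1 pixel from the predicted seated position in the top view. In the scene view it was off by about 7 pixels sideways in the 5x crop, in line with that camera's earlier offset.
- **Book:** It looks flat and square against the fence, judged by eye.
- **Bystanders:** I never moved the arm near the weight or the jar. The tin was in place just before I grasped the pin. The weight was still in the last pictures, but the jar and the tin were outside those crops.
- **Gripper:** It is clear of everything.

The robot and the top camera disagreed by about 1.3 mm in y at both grasps. I corrected for this when placing the pin.

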